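Put the ground engine valves away in the roller-shutter cabinet

TASK

Put the ground engine valves away: raise the roller shutter of the grey cabinet until it stays open by itself, tip the yellow sprung keeper back, and lay every valve from the dark tray mat in a notched rest of its own, head to the front and stem to the back. Then snap the keeper down over the stems and draw the shutter fully shut, never letting it down while the keeper still stands open. Leave the two tins and the yellow screwdriver where they are.

Things in the scene. Friction and masses are not known exactly. Their poses are not given: they have to be found in the camera images.
- case: Grey bench cabinet with a roller shutter, fixed: 248 mm wide, 254 deep, 253 high; place and yaw vary. Origin on the bench under its middle (front 149 mm towards -x, back 105 mm towards +x); x points from front (shutter, knob) to back, y to its left, z up. Its side walls (inner faces y = +-0.112) are round on top, highest, z = 0.253, at x = -0.022. A bed inside lies at z = 0.177.
- shutter_axis (a point): Middle of the level axis (along the case's y) of the two circular tracks of 117 mm radius on which the shutter runs up and over: case x = -0.022, z = 0.126.
- shutter (a joint): Travel of the shutter along its tracks, rad about that axis: 0 shut, 2.147 fully open (end stop); 1 rad is 117 mm. Its weight (about 4 N at the knob) pulls it shut until about 1.3 rad; beyond that it rolls on to the open stop and stays there, and needs about 3 N at the knob to start it shut again.
- curtain: The shutter: fifteen light aluminium slats behind a bottom rail that carries the knob. Its origin lies on the axis of the tracks.
- knob (a point): Middle of the black round knob (26 mm diameter, 22 long, on a stalk) at the middle of the bottom rail, standing out square from it, 148 mm from the axis, 26 mm clear of the rail. Shut, it points to the front, 8 degrees above the level of the axis (z = 0.147); open, up and back (z = 0.238). It turns easily between fingers that hold it from both sides (closing along the case's y).
- keeper (a joint): Angle of the keeper flap, rad: 0 down over the stems, 1.9 leaning back (open). A spring strut snaps it to either stop; the dead point is at 0.95. It takes about 3 N at the tab to start it from a stop.
- flap: Yellow keeper flap inside the cabinet, 186 mm wide, 4 thick, reaching 49 mm from its hinge (along the case's y at case x = 0.033, z = 0.215; origin at the hinge's middle). Down, it lies level and reaches forward over the rear notches, 12 mm above the stems: no valve can then be laid in from above.
- tab (a point): Middle of the red tab by which the keeper is gripped: 12 mm thick along the case's y, 16 along x, standing 16 mm up from the flap near its free edge, 42 mm from the hinge and 12 mm over the flap's plane, at case y = +0.055. Down: its top is at z = 0.233, the flap's face beside it at 0.217. Leaning back, the tab is behind the flap and points to the back.
- tin_big: Bystander: red and white tin, 86 mm across, 88 mm high; origin under its middle.
- tin_small: Bystander: blue and white tin, 64 mm across, 60 mm high; origin under its middle.
- driver: Bystander: screwdriver with a yellow handle, 166 mm long, lying on the bench; origin under its middle.
- valve1_head (a point): Engine valve 1: steel poppet valve 103 mm long, 55 g, lying on the dark rubber tray mat (2 mm thick, rim 14 mm high) at the robot's right, its axis sloping 7.6 degrees down from head to tip. This point: on its axis in the middle of the head's rim (33 mm diameter; the flat face is 4 mm further out). None if this valve is absent.
- valve1_tip (a point): Centre of the end of its stem, 98.5 mm from the head point. The stem is 7 mm thick and widens to a neck, 8 to 13 mm, between 28 and 12 mm from the head point; it balances 19 mm from the head point; a good grasp is 27 mm from the head point, across the axis.
- valve2_head (a point): Engine valve 2, like valve 1: centre of the head's rim. None if this valve is absent.
- valve2_tip (a point): End of the stem of valve 2.
- valve3_head (a point): Engine valve 3, like valve 1: centre of the head's rim. None if this valve is absent.
- valve3_tip (a point): End of the stem of valve 3.
- valve4_head (a point): Engine valve 4, like valve 1: centre of the head's rim. None if this valve is absent.
- valve4_tip (a point): End of the stem of valve 4.
- rest1 (a point): Where the head point of a valve laid in this rest belongs: case x = -0.0735, z = 0.1995, y = +0.069. A 45-degree V notch carries the head (bar from case x -0.086 to -0.066, tooth tops z = 0.195, end stop before it), another the stem (bar from x -0.002 to 0.006, tooth tops z = 0.2105); the stem points to the back, tip at x = 0.025, z = 0.1965. Between the bars the bed is free for fingers.
- rest2 (a point): The same for rest 2, at case y = +0.023.
- rest3 (a point): The same for rest 3, at case y = -0.023.
- rest4 (a point): The same for rest 4, at case y = -0.069.

How it is judged (in metres and radians):
On the way, in this order (a step that is already met when the one before it is completed fails the run):
1. the shutter is raised to its open stop and stays there with nothing holding it (value of joint shutter above 2.08 rad and contact force between the fingers and curtain below 0.1 N), for 0.4 s.
2. the keeper has been tipped back past its snap point and stands at its rear stop, let go (value of joint keeper above 1.8 rad and contact force between the fingers and flap below 0.1 N), for 0.3 s.
3. every valve present lies in a rest, head to the front, with the keeper still back (x of valve1_head in the frame of case between -0.085 and -0.062 m and z of valve1_head in the frame of case between 0.193 and 0.205 m and x of each of valve1_tip, valve2_tip, valve3_tip, valve4_tip in the frame of case above 0.008 m and z of valve1_tip in the frame of case between 0.191 and 0.202 m and x of valve2_head in the frame of case between -0.085 and -0.062 m and z of valve2_head in the frame of case between 0.193 and 0.205 m and z of valve2_tip in the frame of case between 0.191 and 0.202 m and x of valve3_head in the frame of case between -0.085 and -0.062 m and z of valve3_head in the frame of case between 0.193 and 0.205 m and z of valve3_tip in the frame of case between 0.191 and 0.202 m and x of valve4_head in the frame of case between -0.085 and -0.062 m and z of valve4_head in the frame of case between 0.193 and 0.205 m and z of valve4_tip in the frame of case between 0.191 and 0.202 m and value of joint keeper above 1.5 rad), for 0.3 s.
4. the keeper has been snapped down over the stems and let go (value of joint keeper below 0.08 rad and contact force between the fingers and flap below 0.1 N), for 0.3 s.
At the end, for the whole second after the job is handed in: Every valve present lies in the notches of a rest, head to the front (head point 62 to 85 mm before the case's origin, head and tip within 5 mm of the seated height); the keeper is down (under 0.08 rad), the shutter fully shut (under 0.05 rad, 6 mm) and still (x of valve1_head in the frame of case between -0.085 and -0.062 m and z of valve1_head in the frame of case between 0.193 and 0.205 m and x of each of valve1_tip, valve2_tip, valve3_tip, valve4_tip in the frame of case above 0.008 m and z of valve1_tip in the frame of case between 0.191 and 0.202 m and x of valve2_head in the frame of case between -0.085 and -0.062 m and z of valve2_head in the frame of case between 0.193 and 0.205 m and z of valve2_tip in the frame of case between 0.191 and 0.202 m and x of valve3_head in the frame of case between -0.085 and -0.062 m and z of valve3_head in the frame of case between 0.193 and 0.205 m and z of valve3_tip in the frame of case between 0.191 and 0.202 m and x of valve4_head in the frame of case between -0.085 and -0.062 m and z of valve4_head in the frame of case between 0.193 and 0.205 m and z of valve4_tip in the frame of case between 0.191 and 0.202 m and value of joint keeper below 0.08 rad and value of joint shutter below 0.05 rad and velocity of joint shutter below 0.05 rad/s); the robot touches nothing.
It fails at once if the shutter is let down (below 1.2 rad) while the keeper stands open (over 0.6 rad) (value of joint shutter below 1.2 rad and value of joint keeper above 0.6 rad).
It fails at once if a tin or the screwdriver is moved by more than 30 mm or a tin is tipped over (distance of any of tin_big, tin_small, driver from where it was at the start of the episode above 0.03 m or angle between any of tin_big, tin_small's own z axis and vertical above 0.5 rad).
Of valve1, valve2, valve3, valve4 only 2 to 4 are there at a start; the rules pass over those that are not, and their reading is None.
At some moment in a run one of valve1, valve2, valve3, valve4 may be knocked a few centimetres aside while the robot is not near it.
It also fails if it takes over 210 s, if anything falls off the work surface, if the arm or the gripper's body presses on something with over 40 N, if the wrist force passes 120 N, or if a joint passes its speed limit or range.

ROBOT

A 6-joint arm with a two-finger parallel gripper is mounted at the origin on a cart in front of the work surface, level with it; the furniture and walls round the work are solid. World frame = base frame: x ahead of the robot, y to its left, z up, the work surface at z = 0. Lengths are in mm, angles in rad, forces in N, time in s.
With the tool pointing down it reaches from about 350 to 725 mm from the base axis. Payload 6 kg.
Tool frame: the origin (TCP) lies where the fingers leave the gripper's body, on its centre line; the fingertips stand tips_ahead ahead of it and the grasp point (between the pads) lies 54 mm ahead of it (tips_ahead is the distance from the TCP to the fingertips, in mm); z points along the fingers, y is the direction in which the jaws open and shut (so a half turn about z gives the same grasp; the last joint's range is limited). The gripper opens to 85 mm and grips with 20 to 120 N. Pads are 22 mm wide; open, the fingers measure 114 mm over their backs; the gripper's body (76 mm by 85 mm) begins 54 mm behind the grasp point. The pads swing forward as they close: fully open they stand 13 mm farther back than shut.
Start: joints at [0.334, 0.04, 0.085, 0, -1.615, -0.334], TCP at [599.985, 0.021, 303.861] pointing down, gripper open.
Joint ranges: [-2.56, 2.56], [-1.29, 2.01], [-1.08, 1.49], [-3.29, 1.98], [-2.81, -0.18], [-2.99, 2.99]. Speed limits (rad/s): [2.57, 2.57, 3.01, 3.14, 3.14, 3.14].

INTERFACE

Orientations are given as a rotation vector (axis times angle).
In Python, from workcell import read_state, snapshot, sign_off, tips_ahead gives the robot as it stands.
- The arm moves only by the tool carry_out, never from a script. Its argument "series" is a list of rows, each a list of 3 entries, a list of its own where there are three numbers: the shift along the tool's x, y, z in cm, then the turn about the tool's z in degrees, then the finger opening in cm, from 0 to 8.54. In form: [[[dx, dy, dz], spin, grip], ...]. A call has 1 to 20 rows; each row shifts and turns the commanded pose from where the row before left it, along the tool's axes as they then stand; what a row does not reach is not made up. A row lasts 1/8 s, in which the tool goes at most 62.5 mm and 10.7 degrees, less where a joint would pass 70% of its speed; a pose out of reach is approached as far as the arm can. A call with a gripper value outside its range is refused whole. The fingers move at their own pace and stop on an object; "squeeze" is the grip in N (left out, the last holds). Time passes only in rows, so rows that do not move let the fingers close. It gives the time, the measured TCP pose, the force and the opening at its end, in the units of the state.
- read_state(): the state, without advancing time (a new reading comes with each control period).
- snapshot(name): name is "scene" or "side" or "wrist"; returns a dict with "color" (420x560x3 uint8, red, green, blue), "range_z" (420x560 float32, mm along the optical axis (not along the pixel's ray), 0 where there is no reading), "fx", "fy", "cx", "cy" (pixels), "T" (4x4, takes a point from camera to world coordinates). Camera axes: x right, y down, z forward; pixel columns grow to the right and rows downward; lengths in mm; the calibration is good to about 2 mm. A picture is of the moment at which its call begins.
- sign_off(): hands the job in, once; it reports no verdict.
The state is a dict: "time": time; "joints": joint angles; "dq": joint speeds; "tau": joint torques, N m; "tcp_pos": TCP position; "orientation": TCP orientation; "contact_force": force on the tool from outside, world axes, zero at the start; "torque": the same for the moment, N m; "finger_gap": finger opening in mm.
Only numpy, scipy, OpenCV 4.12 (cv2) and the standard library are available. Lean on these libraries where they do the work, as an engineer would, in place of code of your own. Each camera call takes 0.05 s, during which the arm holds its last target. There are 200 camera calls.

## Working session

There is one attempt and no reset: what is moved stays moved. The work goes in short steps, Python scripts to look and compute and a tool call to move; the robot and the scene stay as the last step left them, time stands still between calls to the robot, and variables do not carry over. Pictures are saved under pics/ and viewed, about 12 in all and at most 16, crops included, and the job is handed in when it is done.

Besides the shell and the picture viewer there is one more tool, called after "Emit:" as name(argument=value, ...), one argument or row to a line, values as JSON. carry_out: Moves the arm, as the interface text tells. Its arguments: {"type":"object","properties":{"series":{"type":"array"},"squeeze":{"type":"number"}},"required":["series"]}

```bash
ls; mkdir -p pics; python3 - <<'E'
from workcell import *
import cv2,numpy as np
print(read_state()); 
try: print(tips_ahead())
except Exception as e: print(tips_ahead)
ims=[]
for n in("scene","side"):
    s=snapshot(n); np.savez(f"pics/{n}0.npz",**s); cv2.imwrite(f"pics/{n}0.png",s["color"][:,:,::-1]); print(n,s["fx"],s["cx"],s["cy"],s["T"].round(3).tolist())
E
```

```text
pics
{'time': 0.0, 'joints': array([ 3.33711412e-01,  4.08289832e-02,  8.38233079e-02, -4.61878736e-04,
       -1.61551239e+00, -3.33712196e-01]), 'dq': array([ 1.35832013e-03,  1.97190549e-04, -1.30162678e-04,  4.64185958e-04,
       -1.35078784e-05,  7.63175584e-04]), 'tau': array([-7.27207535e-04, -3.68200672e+01,  3.47413230e+01,  6.93227157e+00,
       -5.48646509e-03, -9.47124363e-06]), 'tcp_pos': array([5.99802189e+02, 9.83380074e-02, 3.02876256e+02]), 'orientation': array([ 2.22050976e+00, -2.22046654e+00, -1.83181396e-03]), 'contact_force': array([ 0.23678556, -0.1400204 ,  0.11516693]), 'torque': array([-0.009458  ,  0.03616491, -0.03311325]), 'finger_gap': 85.42090702770444}
72.6
scene 393.5677203670557 285.7183953711365 204.30597448930683 [[0.896, -0.323, 0.305, 120.038], [-0.444, -0.637, 0.63, -770.169], [-0.009, -0.7, -0.714, 984.768], [0.0, 0.0, 0.0, 1.0]]
side 538.7312323435295 283.41531694196374 204.80283216118076 [[-0.539, -0.396, 0.743, -679.529], [-0.842, 0.238, -0.484, 739.493], [0.015, -0.887, -0.462, 892.543], [0.0, 0.0, 0.0, 1.0]]
```

View pics/scene0.png

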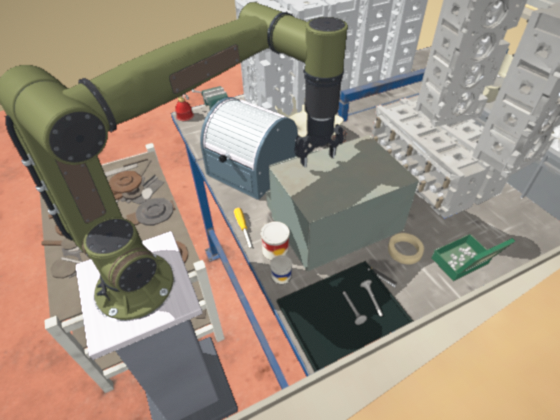

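View pics/side0.png

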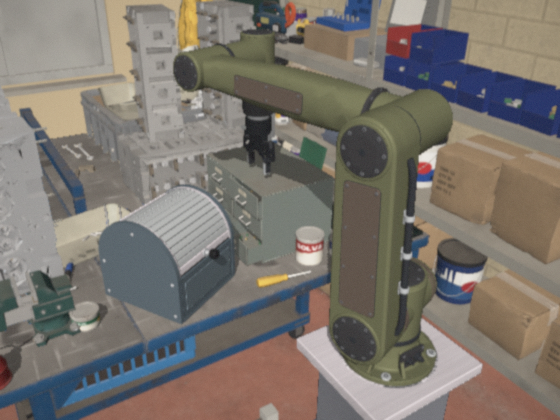

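The scene view shows the case with its knob at (222,158), and two valves on the mat with heads near (362,320) and (366,285). A green chest stands between the case and the mat. The side view shows the knob at (214,253) and the case's left wall at about (135,270). Next I'll measure them.

```bash
cat > h.py <<'E'
import numpy as np,cv2
from workcell import *
def take(n,tag=None):
    s=snapshot(n)
    if tag: cv2.imwrite(f"pics/{tag}.png",s["color"][:,:,::-1])
    return s
def cloud(s):
    z=s["range_z"].astype(float); v,u=np.mgrid[:z.shape[0],:z.shape[1]]
    p=np.stack([(u-s["cx"])/s["fx"]*z,(v-s["cy"])/s["fy"]*z,z],-1)
    P=p@s["T"][:3,:3].T+s["T"][:3,3]; P[z==0]=np.nan; return P
def plane(P):
    P=P.reshape(-1,3); P=P[~np.isnan(P[:,0])]
    for _ in range(4):
        c=P.mean(0); n=np.linalg.svd(P-c)[2][2]; d=(P-c)@n; P=P[abs(d)<max(2.5*d.std(),1)]
    return c,n,d.std()
def proj(s,X):
    q=(np.asarray(X,float)-s["T"][:3,3])@s["T"][:3,:3]; return q[...,:2]/q[...,2:]*[s["fx"],s["fy"]]+[s["cx"],s["cy"]]
E
python3 - <<'E'
from h import *
a=np.load("pics/scene0.npz");b=np.load("pics/side0.npz");A=cloud(a);B=cloud(b)
n='scene','side'
print("left wall",*plane(B[245:290,120:165]))
print("right wall",*plane(A[150:180,252:268]))
print("knobA",A[154:162:2,218:226:2].reshape(-1,3).round(0).tolist())
print("knobB",B[249:258:2,210:219:2].reshape(-1,3).round(0).tolist())
print("bench",A[300,265],A[250,430],"mat",A[310,320],A[330,340])
for nm,P in (("A",A),("B",B)):
    for (u,v) in [(330,160),(300,200),(400,180),(275,240),(281,268),(243,222),(310,232),(265,282)]: print(nm,(u,v),P[v,u].round(0))
# case right/left top region points
m=(A[...,2]>15)&(A[...,2]<400)
print("chest top A",np.nanpercentile(A[150:200,300:390][A[150:200,300:390][...,2]>120].reshape(-1,3),[2,50,98],axis=0).round(0))
T=A[260:385,275:415]; 
np.savez("pics/t.npz",T=T)
c=a["color"][255:385,270:420]; cv2.imwrite("pics/tray0.png",cv2.resize(c,None,fx=5,fy=4.5,interpolation=2)[:,:,::-1])
E
```

```text
left wall [435.6892698  426.7863942  135.92711323] [ 0.49117064 -0.87106081  0.00211352] 1.6048264552681233
right wall [486.55417651 176.20787391 140.31482181] [ 0.43014347 -0.90268765  0.01147134] 3.087302764468829
knobA [[383.0, 307.0, 132.0], [388.0, 300.0, 135.0], [392.0, 290.0, 141.0], [398.0, 285.0, 143.0], [382.0, 308.0, 123.0], [376.0, 257.0, 162.0], [382.0, 255.0, 161.0], [388.0, 253.0, 160.0], [370.0, 264.0, 150.0], [374.0, 254.0, 156.0], [379.0, 247.0, 159.0], [386.0, 249.0, 155.0], [379.0, 305.0, 109.0], [373.0, 251.0, 150.0], [378.0, 246.0, 152.0], [384.0, 243.0, 151.0]]
knobB [[388.0, 263.0, 161.0], [385.0, 259.0, 161.0], [382.0, 255.0, 162.0], [385.0, 248.0, 157.0], [427.0, 223.0, 127.0], [384.0, 265.0, 158.0], [376.0, 263.0, 162.0], [379.0, 257.0, 158.0], [379.0, 251.0, 156.0], [377.0, 246.0, 156.0], [376.0, 269.0, 158.0], [374.0, 265.0, 157.0], [370.0, 261.0, 158.0], [375.0, 253.0, 153.0], [374.0, 248.0, 152.0], [381.0, 267.0, 148.0], [374.0, 265.0, 151.0], [372.0, 260.0, 151.0], [370.0, 256.0, 151.0], [374.0, 248.0, 146.0], [379.0, 268.0, 144.0], [372.0, 266.0, 147.0], [371.0, 261.0, 146.0], [374.0, 254.0, 141.0], [422.0, 226.0, 106.0]]
bench [ 502.09336323  290.98724625 -898.27595084] [ 851.77686751 -287.64219167    3.96943337] mat [ 4.43213317e+02 -3.12251918e+02  5.31558796e-02] [ 460.90715191 -387.94922951    1.3809927 ]
A (330, 160) [649.   9. 223.]
A (300, 200) [ 488. -101.  223.]
A (400, 180) [ 782. -159.  223.]
A (275, 240) [410. -97.  88.]
A (281, 268) [ 391. -174.   58.]
A (243, 222) [370.  70.  20.]
A (310, 232) [ 475. -183.  180.]
A (265, 282) [ 344. -162.    2.]
B (330, 160) [1137. -698.  -73.]
B (300, 200) [468. -66. 179.]
B (400, 180) [-93. 122. 511.]
B (275, 240) [471.  17.  67.]
B (281, 268) [418.  29.   3.]
B (243, 222) [553.  78. 106.]
B (310, 232) [423. -74.  91.]
B (265, 282) [363. 116.  20.]
chest top A [[ 515. -183.  219.]
 [ 649.  -68.  224.]
 [ 800.   48.  275.]]
```

View pics/tray0.png

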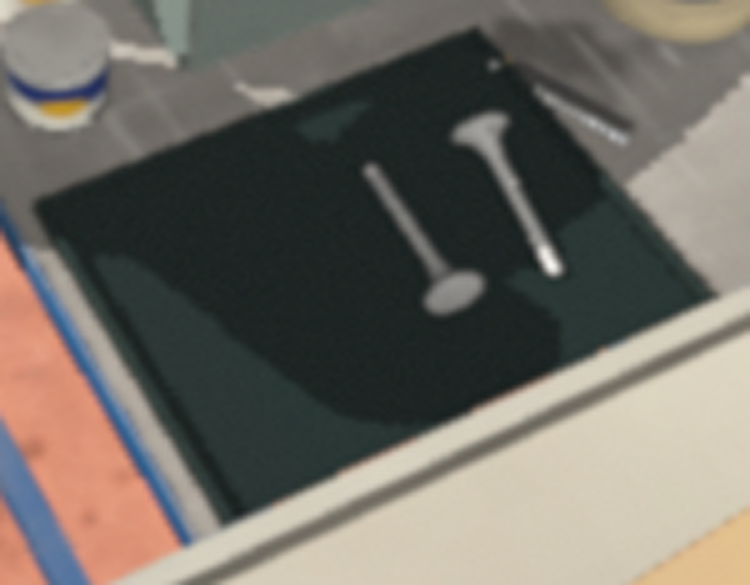

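The tray crop shows two valves. Valve A has its head at crop (455,292) and tip at (370,170); valve B has its head at (480,130) and tip at (552,270). The partition hides the near edge of the mat, so I'll check that with the wrist camera. Now a joint fit of the case pose.

```bash
python3 - <<'E'
from h import *
from scipy.optimize import least_squares
a=np.load("pics/scene0.npz");b=np.load("pics/side0.npz");A=cloud(a);B=cloud(b)
def cl(P,q):
    c,s=np.cos(q[2]),np.sin(q[2]); d=P[...,:2]-q[:2]
    return np.stack([d@[c,s],d@[-s,c],P[...,2]],-1)
q=np.array([528,346,np.radians(28.5),122.])
for it in range(5):
    L=[]
    for P in (A.reshape(-1,3),B.reshape(-1,3)):
        P=P[~np.isnan(P[:,0])];C=cl(P,q); r=np.hypot(C[:,0]+22,C[:,2]-126)
        lw=P[(abs(C[:,1]-124)<10)&(r<110)&(C[:,2]>30)]; rw=P[(abs(C[:,1]+124)<10)&(r<110)&(C[:,2]>30)]
        cy=P[(abs(C[:,1])<100)&(abs(r-121)<9)&(C[:,2]>140)&((C[:,2]>185)|(abs(C[:,1])>30))]
        L.append((lw,rw,cy))
    def f(q):
        o=[]
        for lw,rw,cy in L:
            for P,y in ((lw,124),(rw,-124)):
                if len(P)>30:o.append((cl(P,q)[:,1]-y)/len(P)**.5)
            if len(cy)>30: C=cl(cy,q);o.append((np.hypot(C[:,0]+22,C[:,2]-126)-q[3])/len(cy)**.5)
        return np.concatenate(o)
    R=least_squares(f,q,loss='soft_l1');q=R.x
print(q,np.degrees(q[2]),[[len(x) for x in l] for l in L])
for l in L:
    print([ (cl(x,q)[:,1].mean().round(1),cl(x,q)[:,1].std().round(1)) for x in l[:2] if len(x)>30], (np.hypot(cl(l[2],q)[:,0]+22,l[2][:,2]-126)).mean())
for nm,P,s in(("A",A,a),("B",B,b)):
    C=cl(P,q);m=(abs(C[...,1])<22)&(C[...,0]<-158)&(C[...,0]>-190)&(abs(C[...,2]-147)<20)
    print(nm,"knob",m.sum(),np.percentile(C[m],[5,50,95],axis=0).round(1).tolist())
    ys=cl(P,q)[...,1]; 
    # y extents of the top arc
    m=(abs(C[...,0]+22)<40)&(C[...,2]>235)&(C[...,2]<270)&(abs(C[...,1])<150);print("top y",np.percentile(C[m][:,1],[1,99]),C[m][:,2].max())
E
```

```text
[5.32061368e+02 3.40667434e+02 5.13123934e-01 1.22328042e+02] 29.39983577681769 [[0, 1185, 2632], [3638, 0, 4039]]
[(np.float64(-122.3), np.float64(1.4))] 121.90913154221344
[(np.float64(122.3), np.float64(1.7))] 122.74663002347285
A knob 54 [[-182.8, -12.1, 143.6], [-177.1, -4.9, 154.7], [-164.1, 6.6, 161.3]]
top y [-123.97335786  123.31423653] 259.16796597617144
B knob 96 [[-183.0, -8.6, 142.3], [-176.1, 5.9, 153.9], [-164.0, 13.0, 161.6]]
top y [-121.990336    124.93459414] 256.5725853537025
```

Case origin is about (532,341) with yaw 29.4°, and both cameras agree. Next: lift, spin so the tool's y lies along the case's y, and go above the knob.

Emit:
carry_out(
  series=[
    [[0,0,-4],0,8.5],
    [[0,0,-4],0,8.5],
    [[0,0,-4],0,8.5],
    [[0,0,0],10.1,8.5],
    [[0,0,0],10.1,8.5],
    [[0,0,0],10.1,8.5],
    [[0,0,0],10.1,8.5],
    [[0,0,0],10.1,8.5],
    [[0,0,0],10.1,8.5],
    [[0.76,4.1,0],0,8.5],
    [[0.76,4.1,0],0,8.5],
    [[0.76,4.1,0],0,8.5],
    [[0.76,4.1,0],0,8.5],
    [[0.76,4.1,0],0,8.5],
    [[0.76,4.1,0],0,8.5],
    [[0.76,4.1,0],0,8.5],
    [[0.76,4.1,0],0,8.5],
    [[0,0,0],0,8.5],
    [[0,0,0],0,8.5],
  ],
  squeeze=20,
)

```text
time: 2.48
tcp_pos: [386.0, 255.9, 423.8]
orientation: [0.798, -3.038, 0.0]
contact_force: [-0.1, 1.0, 0.2]
finger_gap: 85.1
```

```bash
cat >> h.py <<'E'
from scipy.spatial.transform import Rotation as Ro
Q=np.array([532.1,340.7,np.radians(29.4)])
def case(P,q=Q):
    P=np.asarray(P,float);c,s=np.cos(q[2]),np.sin(q[2]); d=P[...,:2]-q[:2]
    return np.stack([d@[c,s],d@[-s,c],P[...,2]],-1)
def world(C,q=Q):
    C=np.asarray(C,float);c,s=np.cos(q[2]),np.sin(q[2])
    return np.stack([C[...,0]*c-C[...,1]*s+q[0],C[...,0]*s+C[...,1]*c+q[1],C[...,2]],-1)
def st():
    s=read_state();R=Ro.from_rotvec(s["orientation"]).as_matrix()
    print("t",round(s["time"],2),"tcp",s["tcp_pos"].round(1),"case",case(s["tcp_pos"]).round(1),"xyaw-case",round(np.degrees(np.arctan2(R[1,0],R[0,0]))-29.4,2),"F",s["contact_force"].round(1),"gap",round(s["finger_gap"],1),"q",s["joints"].round(2),"tips",tips_ahead)
    return s,R
E
python3 -c "
from h import *
s,R=st();print(R.round(3))
w=take('wrist','w1')
W=cloud(w);C=case(W);m=(abs(C[...,1])<25)&(C[...,0]<-155)&(C[...,0]>-185)&(abs(C[...,2]-147)<20);v,u=np.where(m);print(m.sum(),u.min(),u.max(),v.min(),v.max(),np.percentile(C[m],[3,50,97],axis=0).round(1))
"
```

```text
t 2.48 tcp [386.  255.9 423.8] case [-168.9   -2.2  423.8] xyaw-case -179.97 F [-0.1  1.   0.2] gap 85.1 q [ 1.02 -0.27  0.02  0.   -1.86 -2.08] tips 72.6
[[-0.871 -0.491 -0.   ]
 [-0.491  0.871 -0.   ]
 [ 0.    -0.    -1.   ]]
473 275 297 169 192 [[-180.8   -9.6  144.6]
 [-171.5    1.7  155.5]
 [-158.3   13.2  159.5]]
```

View pics/w1.png

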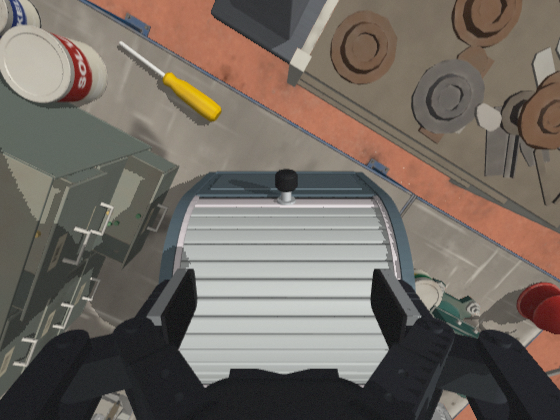

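The wrist view shows the knob at (286,180), squarely ahead and in line with the case fit. I'll descend on it and grip.

Emit:
carry_out(
  series=[
    [[0,0.3,3.6],0,8.5],
    [[0,0,3.6],0,8.5],
    [[0,0,3.6],0,8.5],
    [[0,0,3.6],0,8.5],
    [[0,0,3.6],0,8.5],
    [[0,0,3.6],0,8.5],
    [[0,0,0],0,8.5],
    [[0,0,0],0,2.0],
    [[0,0,0],0,2.0],
    [[0,0,0],0,2.0],
    [[0,0,0],0,2.0],
    [[0,0,0],0,2.0],
    [[0,0,0],0,2.0],
    [[0,0,0],0,2.0],
    [[0,0,0],0,2.0],
  ],
  squeeze=25,
)

```text
time: 4.4
tcp_pos: [384.9, 258.5, 209.0]
orientation: [-0.797, 3.037, -0.0]
contact_force: [0.0, -2.1, 6.2]
finger_gap: 24.5
```

```bash
python3 -c "
from h import *
st()
# arc rows: knob case x,z ; rows in tool frame: dx=-dxcase, dz=-dzcase (cm)
th=np.linspace(0,2.13,29); ang=np.radians(8)+th; x=-22-148*np.cos(ang); z=126+148*np.sin(ang)
for t,a,b in zip(th[1:],-np.diff(x)/10,-np.diff(z)/10): print(round(t,2),'[[%.2f,0,%.2f],0,2]'%(a,b))
"
```

```text
t 4.4 tcp [384.9 258.5 209. ] case [-168.6    0.7  209. ] xyaw-case -180.0 F [ 0.  -2.1  6.2] gap 24.5 q [ 1.03 -0.33 -0.42  0.   -1.48 -2.09] tips 72.6
0.08 [[-0.20,0,-1.11],0,2]
0.15 [[-0.28,0,-1.09],0,2]
0.23 [[-0.36,0,-1.06],0,2]
0.3 [[-0.44,0,-1.03],0,2]
0.38 [[-0.52,0,-1.00],0,2]
0.46 [[-0.60,0,-0.95],0,2]
0.53 [[-0.67,0,-0.91],0,2]
0.61 [[-0.73,0,-0.85],0,2]
0.68 [[-0.80,0,-0.80],0,2]
0.76 [[-0.85,0,-0.73],0,2]
0.84 [[-0.91,0,-0.67],0,2]
0.91 [[-0.96,0,-0.59],0,2]
0.99 [[-1.00,0,-0.52],0,2]
1.06 [[-1.03,0,-0.44],0,2]
1.14 [[-1.07,0,-0.36],0,2]
1.22 [[-1.09,0,-0.28],0,2]
1.29 [[-1.11,0,-0.20],0,2]
1.37 [[-1.12,0,-0.11],0,2]
1.45 [[-1.13,0,-0.03],0,2]
1.52 [[-1.12,0,0.06],0,2]
1.6 [[-1.12,0,0.14],0,2]
1.67 [[-1.10,0,0.23],0,2]
1.75 [[-1.08,0,0.31],0,2]
1.83 [[-1.05,0,0.39],0,2]
1.9 [[-1.02,0,0.47],0,2]
1.98 [[-0.98,0,0.55],0,2]
2.05 [[-0.94,0,0.62],0,2]
2.13 [[-0.89,0,0.69],0,2]
```

Emit:
carry_out(
  series=[
    [[-0.2,0,-1.11],0,2],
    [[-0.28,0,-1.09],0,2],
    [[-0.36,0,-1.06],0,2],
    [[-0.44,0,-1.03],0,2],
    [[-0.52,0,-1.0],0,2],
    [[-0.6,0,-0.95],0,2],
    [[-0.67,0,-0.91],0,2],
    [[-0.73,0,-0.85],0,2],
    [[-0.8,0,-0.8],0,2],
    [[-0.85,0,-0.73],0,2],
    [[-0.91,0,-0.67],0,2],
    [[-0.96,0,-0.59],0,2],
    [[-1.0,0,-0.52],0,2],
    [[-1.03,0,-0.44],0,2],
    [[-1.07,0,-0.36],0,2],
  ],
)

```text
time: 6.28
tcp_pos: [476.2, 310.0, 330.6]
orientation: [-0.797, 3.037, 0.001]
contact_force: [-2.5, -3.4, 6.0]
finger_gap: 24.2
```

Emit:
carry_out(
  series=[
    [[-1.09,0,-0.28],0,2],
    [[-1.11,0,-0.2],0,2],
    [[-1.12,0,-0.11],0,2],
    [[-1.13,0,-0.03],0,2],
    [[-1.12,0,0.06],0,2],
    [[-1.12,0,0.14],0,2],
    [[-1.1,0,0.23],0,2],
    [[-1.08,0,0.31],0,2],
    [[-1.05,0,0.39],0,2],
    [[-1.02,0,0.47],0,2],
    [[-0.98,0,0.55],0,2],
    [[-0.94,0,0.62],0,2],
    [[-0.89,0,0.69],0,2],
    [[0,0,0],0,2],
  ],
)

```text
time: 8.02
tcp_pos: [597.3, 378.2, 301.0]
orientation: [-0.795, 3.034, 0.003]
contact_force: [6.5, -0.6, 4.1]
finger_gap: 24.4
```

Emit:
carry_out(
  series=[
    [[0,0,0],0,6],
    [[0,0,0],0,6],
    [[0,0,0],0,6],
    [[0,0,0],0,6],
    [[0,0,-3],0,6],
    [[0,0,-3],0,6],
    [[0,0,-3],0,6],
    [[0,0,-3],0,6],
    [[1,0,-2],0,6],
    [[0,0,0],0,6],
    [[0,0,0],0,6],
  ],
)

```text
time: 9.4
tcp_pos: [586.2, 372.5, 439.2]
orientation: [0.797, -3.037, 0.0]
contact_force: [0.2, -0.0, -0.8]
finger_gap: 60.2
```

```bash
python3 -c "
from h import *
st()
w=take('wrist','w2')
print(proj(w,world([[-3-6,55,233],[75,0,238],[-73.5,69,199.5],[33,0,215]])).round(0))
W=cloud(w);C=case(W);c=w['color'].astype(int)
m=(c[...,0]>130)&(c[...,1]<70)&(c[...,2]<80)&(abs(C[...,1]-55)<25)&(abs(C[...,0])<60)
v,u=np.where(m);print(m.sum(),u.min(),u.max(),v.min(),v.max(),np.percentile(C[m],[3,50,97],axis=0).round(1))
"
```

```text
t 9.4 tcp [586.2 372.5 439.2] case [ 62.7   1.2 439.2] xyaw-case -179.97 F [ 0.2 -0.  -0.8] gap 60.2 q [ 0.85  0.38  0.73 -0.   -1.92 -1.91] tips 72.6
[[345. 118.]
 [281. 212.]
 [358.  41.]
 [281. 163.]]
208 340 352 110 127 [[-15.4  51.5 230.2]
 [ -8.8  56.2 232. ]
 [ -1.4  61.3 233.3]]
```

View pics/w2.png

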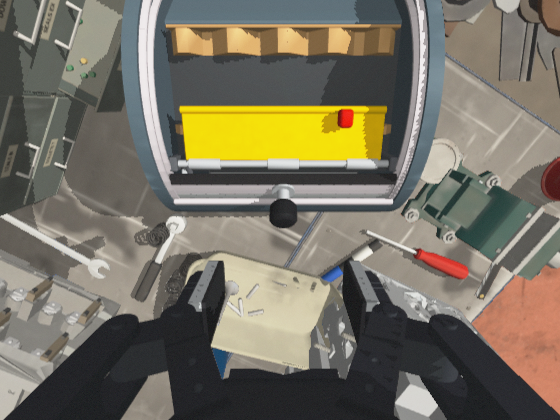

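The wrist view shows the shutter at its stop (knob (283,212), predicted (281,212)) and the red tab at (346,118), i.e. case (-9,56,232). I'll grip the tab.

Emit:
carry_out(
  series=[
    [[2.4,1.8,0],0,3.6],
    [[2.4,1.8,0],0,3.6],
    [[2.2,1.85,0],0,3.6],
    [[0,0,3.7],0,3.6],
    [[0,0,3.7],0,3.6],
    [[0,0,3.7],0,3.6],
    [[0,0,3.5],0,3.6],
    [[0,0,0],0,3.6],
    [[0,0,0],0,0.8],
    [[0,0,0],0,0.8],
    [[0,0,0],0,0.8],
    [[0,0,0],0,0.8],
    [[0,0,0],0,0.8],
    [[0,0,0],0,0.8],
  ],
  squeeze=30,
)

```text
time: 11.2
tcp_pos: [498.5, 385.5, 294.4]
orientation: [0.797, -3.038, -0.0]
contact_force: [-2.9, 1.3, -1.4]
finger_gap: 10.8
```

```bash
python3 -c "
from h import *
st()
th=np.linspace(0,1.3,14); x=33-42*np.cos(th)+12*np.sin(th)+3*th; z=42*np.sin(th)+12*np.cos(th)+2*th
for t,a,b in zip(th[1:],-np.diff(x)/10,-np.diff(z)/10): print(round(t,2),'[[%.2f,0,%.2f],0,0.8]'%(a,b))
"
```

```text
t 11.2 tcp [498.5 385.5 294.4] case [ -7.3  55.5 294.4] xyaw-case -179.99 F [-2.9  1.3 -1.4] gap 10.8 q [ 0.98  0.12  0.15 -0.   -1.6  -2.03] tips 72.6
0.1 [[-0.17,0,-0.43],0,0.8]
0.2 [[-0.21,0,-0.42],0,0.8]
0.3 [[-0.25,0,-0.40],0,0.8]
0.4 [[-0.29,0,-0.37],0,0.8]
0.5 [[-0.32,0,-0.35],0,0.8]
0.6 [[-0.35,0,-0.32],0,0.8]
0.7 [[-0.38,0,-0.28],0,0.8]
0.8 [[-0.40,0,-0.25],0,0.8]
0.9 [[-0.42,0,-0.21],0,0.8]
1.0 [[-0.44,0,-0.17],0,0.8]
1.1 [[-0.45,0,-0.12],0,0.8]
1.2 [[-0.46,0,-0.08],0,0.8]
1.3 [[-0.47,0,-0.04],0,0.8]
```

Emit:
carry_out(
  series=[
    [[-0.17,0,-0.43],0,0.8],
    [[-0.21,0,-0.42],0,0.8],
    [[-0.25,0,-0.4],0,0.8],
    [[-0.29,0,-0.37],0,0.8],
    [[-0.32,0,-0.35],0,0.8],
    [[-0.35,0,-0.32],0,0.8],
    [[-0.38,0,-0.28],0,0.8],
    [[-0.4,0,-0.25],0,0.8],
    [[-0.42,0,-0.21],0,0.8],
    [[-0.44,0,-0.17],0,0.8],
    [[-0.45,0,-0.12],0,0.8],
    [[-0.46,0,-0.08],0,0.8],
    [[-0.47,0,-0.04],0,0.8],
    [[0,0,0],0,0.8],
  ],
  squeeze=40,
)

```text
time: 12.95
tcp_pos: [539.1, 408.4, 329.8]
orientation: [-0.797, 3.038, 0.001]
contact_force: [-4.9, 2.8, -8.7]
finger_gap: 9.3
```

Emit:
carry_out(
  series=[
    [[0,0,0],0,3],
    [[0,0,0],0,3],
    [[0,0,0],0,3],
    [[0,0,-2],0,3],
    [[0,0,-3],0,3],
    [[0,0,-3],0,3],
    [[-1,-2,-3],0,5],
    [[-2,-3,0],0,5],
    [[0,0,0],0,5],
    [[0,0,0],0,5],
  ],
)

```text
time: 14.2
tcp_pos: [589.5, 379.0, 438.8]
orientation: [0.796, -3.039, 0.001]
contact_force: [-0.7, -0.0, -0.1]
finger_gap: 50.1
```

```bash
python3 -c "
from h import *
st()
w=take('wrist','w3');W=cloud(w);C=case(W);c=w['color'].astype(int)
m=(c[...,0]>150)&(c[...,1]>120)&(c[...,2]<60)&(abs(C[...,1])<100)&(abs(C[...,0])<80)
print(m.sum(),np.percentile(C[m],[1,50,99],axis=0).round(1) if m.sum() else '')
m=(abs(C[...,1])<14)&(C[...,0]>55)&(C[...,0]<100)&(C[...,2]>222);print('knob',np.percentile(C[m],[1,50,99],axis=0).round(1))
"
```

```text
t 14.2 tcp [589.5 379.  438.8] case [ 68.8   5.2 438.8] xyaw-case -180.03 F [-0.7 -0.  -0.1] gap 50.1 q [ 0.86  0.4   0.75  0.   -1.92 -1.91] tips 72.6
2016 [[ 45.7 -89.4 206.5]
 [ 48.7   1.  263.2]
 [ 67.4  93.  265.2]]
knob [[ 56.9  -9.  237.7]
 [ 58.4   3.1 446.3]
 [ 84.7  13.8 454.7]]
```

The flap's top edge is at case (49,·,263), so the keeper is at its rear stop. Now over to the mat.

Emit:
carry_out(
  series=[
    [[2.15,-3.44,0],0,5],
    [[2.15,-3.44,0],0,5],
    [[2.15,-3.44,0],0,5],
    [[2.15,-3.44,0],0,5],
    [[2.15,-3.44,0],0,5],
    [[2.15,-3.44,0],0,5],
    [[2.15,-3.44,0],0,5],
    [[2.15,-3.44,0],0,5],
    [[2.15,-3.44,0],0,5],
    [[2.15,-3.44,0],0,5],
    [[2.15,-3.44,0],0,5],
    [[2.15,-3.44,0],0,5],
    [[2.15,-3.44,0],0,5],
    [[2.15,-3.44,0],0,5],
    [[2.15,-3.44,0],0,5],
    [[2.15,-3.44,0],0,5],
    [[0,0,0],0,5],
    [[0,0,0],0,5],
  ],
)

```text
time: 16.5
tcp_pos: [559.9, -268.6, 439.3]
orientation: [-0.798, 3.038, -0.0]
contact_force: [0.2, -0.7, 0.4]
finger_gap: 49.7
```

```bash
python3 -c "
from h import *
st()
w=take('wrist','w4'); np.savez('pics/w4.npz',**w); print((w['T'].round(2)).tolist(),w['fx'])
"
```

```text
t 16.5 tcp [ 559.9 -268.6  439.3] case [-274.9 -544.4  439.3] xyaw-case -179.97 F [ 0.2 -0.7  0.4] gap 49.7 q [-0.13  0.16  0.46  0.   -1.87 -0.93] tips 72.6
[[-0.49, 0.83, 0.28, 488.09], [0.87, 0.46, 0.16, -308.02], [0.0, 0.32, -0.95, 508.67], [0.0, 0.0, 0.0, 1.0]] 308.25554591694777
```

View pics/w4.png

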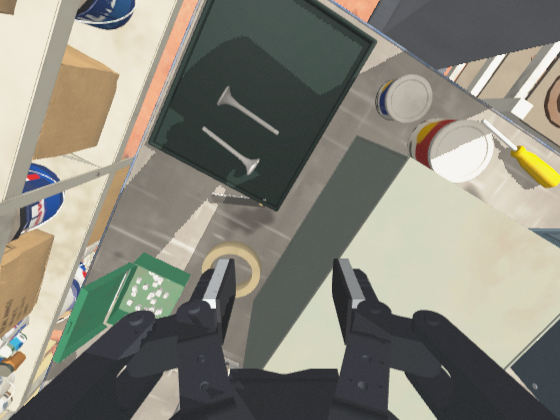

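The wrist view shows the whole mat with exactly two valves. Valve A has its head at (225,95) and tip at (277,132); valve B has its head at (250,168) and tip at (204,128). The chest lies beside the mat, to the right. Measuring the axes.

```bash
cat >> h.py <<'E'
def onz(s,uv,z):
    uv=np.atleast_2d(uv).astype(float);d=np.c_[(uv[:,0]-s["cx"])/s["fx"],(uv[:,1]-s["cy"])/s["fy"],np.ones(len(uv))]@s["T"][:3,:3].T
    o=s["T"][:3,3]; z=np.broadcast_to(z,len(uv)); return o+d*((z-o[2])/d[:,2])[:,None]
def valves(s,box=None,thr=95):
    W=cloud(s);g=s["color"].astype(int).min(-1)
    m=((g>thr)&(W[...,2]<45)&(W[...,2]>-6)).astype(np.uint8)
    if box: k=np.zeros_like(m);k[box[1]:box[3],box[0]:box[2]]=1;m&=k
    n,l,stt,_=cv2.connectedComponentsWithStats(m); out=[]
    for i in range(1,n):
        if not 150<stt[i,4]<12000: continue
        v,u=np.where(l==i); P=onz(s,np.c_[u,v],11.)[:,:2]
        c,(w,h),an=cv2.minAreaRect(P.astype(np.float32)); L,wd=max(w,h),min(w,h)
        if not(80<L<135 and 15<wd<55): continue
        c=P.mean(0);d=np.linalg.svd(P-c,full_matrices=False)[2][0]
        t=(P-c)@d; e=np.array([-d[1],d[0]]); wid=lambda mm:np.ptp(((P-c)@e)[mm])
        if wid(t<np.percentile(t,15))<wid(t>np.percentile(t,85)): d=-d;t=-t;e=-e   # t low = head
        r=t-t.min(); st_=(r>40)&(r<92); k=np.polyfit(t[st_],((P-c)@e)[st_],1)       # stem line
        # stem axis: refine with slope; tip and heights
        tt=np.sort(t)[-3:].mean(); z=lambda a:8.5-0*a
        S=c+np.outer([t.min()+40,tt],d)+np.outer(np.polyval(k,[t.min()+40,tt]),e)
        # re-project onto correct heights: stem axis height at tip 5.5, at ~60mm from the tip 13.5
        uv=proj(s,np.c_[S,[11,11]]); a=np.linalg.norm(S[1]-S[0])
        A=onz(s,uv,[5.5+0.133*a,6.5]); dd=(A[0]-A[1])[:2];dd/=np.linalg.norm(dd)
        tip=A[1][:2]; head=tip+dd*97.6
        out.append((head,tip)); print("uv",proj(s,np.r_[head,18.5]).round(0),proj(s,np.r_[tip,5.5]).round(0),"n",stt[i,4],"len",L.round(0),"head",head.round(1),"tip",tip.round(1),"yaw h->t",np.degrees(np.arctan2(*(tip-head)[::-1])).round(1),"grasp27",(head-dd*27).round(1), "maxr",r.max().round(1))
    return out
E
python3 - <<'E'
from h import *
w=np.load("pics/w4.npz"); w={k:w[k] for k in w}; print("wrist"); valves(w,(150,40,330,210))
a=np.load("pics/scene0.npz");a={k:a[k] for k in a}; print("scene"); valves(a,(320,270,395,340))
E
```

```text
wristTraceback (most recent call last):
  File "<stdin>", line 2, in <module>
  File "h.py", line 54, in valves
    out.append((head,tip)); print("uv",proj(s,np.r_[head,18.5]).round(0),proj(s,np.r_[tip,5.5]).round(0),"n",stt[i,4],"len",L.round(0),"head",head.round(1),"tip",tip.round(1),"yaw h->t",np.degrees(np.arctan2(*(tip-head)[::-1])).round(1),"grasp27",(head-dd*27).round(1), "maxr",r.max().round(1))
                                                                                                                            ^^^^^^^
AttributeError: 'float' object has no attribute 'round'
```

```bash
sed -i 's/"len",L.round(0)/"len",round(L)/' h.py; python3 - <<'E'
from h import *
w=np.load("pics/w4.npz"); w={k:w[k] for k in w}; print("wrist"); valves(w,(150,40,330,210))
a=np.load("pics/scene0.npz");a={k:a[k] for k in a}; print("scene"); valves(a,(320,270,395,340))
E
```

```text
wrist
uv [223.  96.] [278. 133.] n 442 len 103 head [ 520.9 -392.1] tip [ 529.4 -294.9] yaw h->t 85.0 grasp27 [ 523.2 -365.2] maxr 103.0
uv [252. 166.] [203. 127.] n 402 len 102 head [ 593.4 -305.5] tip [ 580.1 -402.2] yaw h->t -97.8 grasp27 [ 589.8 -332.2] maxr 102.0
scene
uv [366. 283.] [381. 315.] n 152 len 116 head [ 596.9 -306.7] tip [ 580.9 -403. ] yaw h->t -99.4 grasp27 [ 592.4 -333.4] maxr 115.8
```

Only two valves are present. I'll take valve A first: its grasp point is (523,-365) and it needs a spin of -55.6°. Valve B I'll pick the other way round later, because of the joint 6 range.

Emit:
carry_out(
  series=[
    [[4,-3.3,0],0,4.6],
    [[3.95,-3.3,0],0,4.6],
    [[0,0,2],-9.3,4.6],
    [[0,0,2],-9.3,4.6],
    [[0,0,2],-9.3,4.6],
    [[0,0,2],-9.3,4.6],
    [[0,0,2],-9.3,4.6],
    [[0,0,2],-9.1,4.6],
    [[0,0,4],0,4.6],
    [[0,0,4],0,4.6],
    [[0,0,4],0,4.6],
    [[0,0,0],0,4.6],
    [[0,0,0],0,4.6],
  ],
)

```text
time: 18.18
tcp_pos: [523.9, -365.6, 201.6]
orientation: [-2.124, 2.315, -0.005]
contact_force: [-0.2, -0.8, 0.9]
finger_gap: 46.0
```

```bash
python3 -c "
from h import *
st()
w=take('wrist','w5'); np.savez('pics/w5.npz',**w);print(proj(w,[[520.9,-392.1,18.5],[529.4,-294.9,5.5],[523.2,-365.2,15]])); valves(w,(0,0,560,330))
"
```

```text
t 18.18 tcp [ 523.9 -365.6  201.6] case [-353.8 -611.3  201.6] xyaw-case -124.33 F [-0.2 -0.8  0.9] gap 46.0 q [-0.3   0.15  0.02  0.   -1.43  0.21] tips 72.6
[[284.57305074 174.36147084]
 [284.36856494 270.06592855]
 [284.56983072 203.97044094]]
uv [214. 271.] [215. 165.] n 1037 len 114 head [ 593.9 -306.5] tip [ 580.2 -403.1] yaw h->t -98.1 grasp27 [ 590.1 -333.2] maxr 113.9
uv [285. 175.] [284. 270.] n 1317 len 102 head [ 520.5 -391.6] tip [ 530.  -294.5] yaw h->t 84.4 grasp27 [ 523.1 -364.8] maxr 101.9
```

View pics/w5.png

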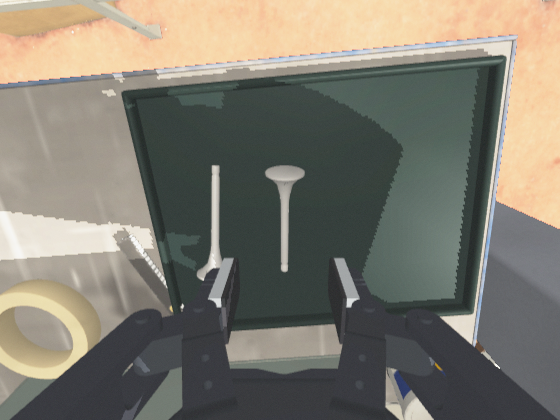

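The full mat is visible with exactly two valves. Valve A sits at head (285,174) and tip (284,270), centred between the jaws, and valve B is at left. Descend, grip, lift.

Emit:
carry_out(
  series=[
    [[0,0.1,4],0,4.6],
    [[0,0,4],0,4.6],
    [[0,0,2.5],0,4.6],
    [[0,0,1.9],0,4.6],
    [[0,0,0],0,4.6],
    [[0,0,0],0,0.4],
    [[0,0,0],0,0.4],
    [[0,0,0],0,0.4],
    [[0,0,0],0,0.4],
    [[0,0,0],0,0.4],
    [[0,0,0],0,0.4],
    [[0,0,0],0,0.4],
    [[0,0,0],0,0.4],
  ],
  squeeze=50,
)

```text
time: 19.85
tcp_pos: [522.8, -366.0, 76.4]
orientation: [-2.123, 2.315, -0.004]
contact_force: [1.1, -0.2, 6.0]
finger_gap: 7.1
```

Emit:
carry_out(
  series=[
    [[0,0,-1.5],0,0.4],
    [[0,0,-3.5],0,0.4],
    [[0,0,-4],0,0.4],
    [[0,0,-4],0,0.4],
    [[0,0,-4],0,0.4],
    [[0,0,-4],0,0.4],
    [[0,0,-4],0,0.4],
    [[0,0,-3],9.3,0.4],
    [[0,0,-2],9.3,0.4],
    [[0,0,-2],9.3,0.4],
    [[0,0,-2],9.3,0.4],
    [[0,0,0],9.3,0.4],
    [[0,0,0],9.1,0.4],
    [[0,0,0],0,0.4],
  ],
)

```text
time: 21.6
tcp_pos: [521.9, -365.5, 414.9]
orientation: [0.799, -3.037, -0.001]
contact_force: [-0.4, -0.8, -0.3]
finger_gap: 6.7
```

Emit:
carry_out(
  series=[
    [[-1,2,0],0,0.4],
    [[-1.9,3.9,0],0,0.4],
    [[-1.9,3.9,0],0,0.4],
    [[-1.9,3.9,0],0,0.4],
    [[-1.9,3.9,0],0,0.4],
    [[-1.9,3.9,0],0,0.4],
    [[-1.9,3.9,0],0,0.4],
    [[-1.9,3.9,0],0,0.4],
    [[-1.9,3.9,0],0,0.4],
    [[-1.9,3.9,0],0,0.4],
    [[-1.9,3.9,0],0,0.4],
    [[-1.9,3.9,0],0,0.4],
    [[-1.9,3.9,0],0,0.4],
    [[-1.9,3.9,0],0,0.4],
    [[-1.9,3.9,0],0,0.4],
    [[-1.9,3.9,0],0,0.4],
    [[-1.5,3.1,0],0,0.4],
    [[0,0,0],0,0.4],
    [[0,0,0],0,0.4],
  ],
)

```text
time: 23.98
tcp_pos: [480.0, 340.3, 415.1]
orientation: [0.8, -3.038, 0.001]
contact_force: [-0.1, -0.3, -1.7]
finger_gap: 6.5
```

```bash
python3 -c "
from h import *
st()
w=take('wrist','w6'); np.savez('pics/w6.npz',**w)
g=world([[-66,y,195] for y in (69,23,-23,-69)]+[[-73.5,23,199.5],[25,23,196.5],[-2,23,197]]);print(proj(w,g).round(0).tolist())
"
```

```text
t 23.98 tcp [480.  340.3 415.1] case [-45.6  25.3 415.1] xyaw-case -179.88 F [-0.1 -0.3 -1.7] gap 6.5 q [ 0.96  0.05  0.3   0.   -1.82 -2.01] tips 72.6
[[328.0, 173.0], [280.0, 173.0], [232.0, 173.0], [184.0, 173.0], [280.0, 166.0], [280.0, 259.0], [280.0, 236.0]]
```

View pics/w6.png

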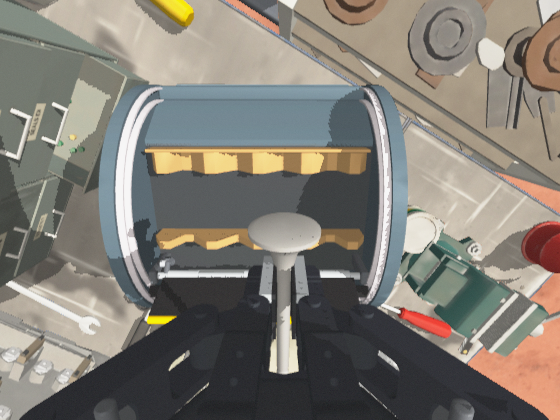

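The valve is held head to front (head (284,230)), and the rests are empty. I'll check how it sits in the jaws.

```bash
python3 -c "
from h import *
w=np.load('pics/w6.npz');W=cloud(w);C=case(W)
m=np.zeros(C.shape[:2],bool);m[208:256,245:325]=1;m&=(C[...,2]>300)
P=C[m];print(len(P),np.percentile(P,[2,50,98],axis=0).round(1))
for r in range(280,370,15): print(r,C[r,283].round(1), C[r,280].round(1))
# rear/front bar profile: height vs y
for lo,hi in((-86,-66),(-2,6)):
    b=(C[...,0]>lo+2)&(C[...,0]<hi-1)&(C[...,2]>178)&(C[...,2]<215)&(abs(C[...,1])<110)
    p=C[b]; print([(y,p[abs(p[:,1]-y)<2.5][:,2].max().round(0)) for y in range(-100,105,5) if (abs(p[:,1]-y)<2.5).sum()>2])
"
```

```text
2500 [[-77.8  11.7 343.8]
 [-75.4  26.4 361.1]
 [-64.9  41.  371.6]]
280 [-48.2  26.  355.7] [-48.2  24.6 355.8]
295 [-39.6  26.  355.4] [-38.9  24.5 354.3]
310 [-30.2  26.  354.4] [-28.7  24.5 352.4]
325 [-19.2  26.  352. ] [-18.9  24.5 351.7]
340 [ -8.8  26.  351.2] [ -8.3  24.4 350.6]
355 [  4.1  26.  348.3] [  3.3  24.4 349.1]
[(-100, np.float64(189.0)), (-95, np.float64(196.0)), (-90, np.float64(196.0)), (-85, np.float64(196.0)), (-80, np.float64(191.0)), (-75, np.float64(182.0)), (-70, np.float64(179.0)), (-65, np.float64(181.0)), (-60, np.float64(186.0)), (-55, np.float64(191.0)), (-50, np.float64(197.0)), (-45, np.float64(196.0)), (-40, np.float64(196.0)), (-35, np.float64(193.0)), (-30, np.float64(188.0)), (-25, np.float64(184.0)), (-20, np.float64(181.0)), (-15, np.float64(186.0)), (-10, np.float64(191.0)), (-5, np.float64(195.0)), (0, np.float64(196.0)), (5, np.float64(197.0)), (10, np.float64(195.0)), (15, np.float64(188.0)), (20, np.float64(185.0)), (25, np.float64(180.0)), (30, np.float64(185.0)), (35, np.float64(190.0)), (40, np.float64(194.0)), (45, np.float64(196.0))
[... 373 characters left out ...]
4(211.0)), (-80, np.float64(206.0)), (-75, np.float64(197.0)), (-70, np.float64(194.0)), (-65, np.float64(197.0)), (-60, np.float64(200.0)), (-55, np.float64(206.0)), (-50, np.float64(210.0)), (-45, np.float64(211.0)), (-40, np.float64(211.0)), (-35, np.float64(208.0)), (-30, np.float64(203.0)), (-25, np.float64(199.0)), (-20, np.float64(196.0)), (-15, np.float64(200.0)), (-10, np.float64(205.0)), (-5, np.float64(210.0)), (0, np.float64(211.0)), (55, np.float64(209.0)), (60, np.float64(205.0)), (65, np.float64(200.0)), (70, np.float64(195.0)), (75, np.float64(194.0)), (80, np.float64(201.0)), (85, np.float64(208.0)), (90, np.float64(211.0)), (95, np.float64(211.0)), (100, np.float64(211.0))]
```

The notch valleys measure y = 25 and -21, and the valve hangs at y = 25.5, x = -72. Lowering into rest 2.

Emit:
carry_out(
  series=[
    [[0,-0.05,3],0,0.4],
    [[0,0,3],0,0.4],
    [[0,0,3],0,0.4],
    [[0,0,2.5],0,0.4],
    [[0,0,1.5],0,0.4],
    [[0,0,0.8],0,0.4],
    [[0,0,0.5],0,0.4],
    [[0,0,0.5],0,0.4],
    [[0,0,0.3],0,0.4],
    [[0,0,0.3],0,0.4],
    [[0,0,0],0,0.4],
    [[0,0,0],0,0.4],
  ],
  squeeze=20,
)

```text
time: 25.52
tcp_pos: [480.5, 340.1, 261.6]
orientation: [-0.797, 3.038, -0.0]
contact_force: [0.6, -2.2, 3.1]
finger_gap: 6.7
```

Emit:
carry_out(
  series=[
    [[0,0,0.1],0,1.2],
    [[0,0,0],0,1.6],
    [[0,0,0],0,2.4],
    [[0,0,0],0,2.4],
    [[0,0,-1],0,2.4],
    [[0,0,-2],0,2.4],
    [[0,0,-4],0,3],
    [[0,0,-4],0,4],
    [[0,0,-4],0,4],
    [[-3,0,0],0,4],
    [[-3,0,0],0,4],
    [[0,0,0],0,4],
    [[0,0,0],0,4],
  ],
)

```text
time: 27.15
tcp_pos: [532.5, 369.4, 411.1]
orientation: [-0.797, 3.038, 0.0]
contact_force: [-0.7, -0.2, 0.7]
finger_gap: 40.1
```

```bash
cat >> h.py <<'E'
def seated(w,y0):
    C=case(cloud(w)); m=(abs(C[...,1]-y0)<20)&(C[...,2]>180)&(C[...,2]<235)&(C[...,0]>-95)&(C[...,0]<35)
    P=C[m]
    for x in list(range(-92,-64,4))+list(range(-60,-4,8))+list(range(8,34,4)):
        q=P[abs(P[:,0]-x)<2]; q=q[q[:,2]>q[:,2].max()-2] if len(q) else q
        if len(q): print(x,"n",len(q),"y",np.median(q[:,1]).round(1),"ztop",np.median(q[:,2]).round(1),end=" | ")
    print()
E
python3 -c "
from h import *
st(); w=take('wrist','w7'); seated(w,25)
s=take('scene','s1'); valves(s,(310,250,410,360))
"
```

```text
t 27.15 tcp [532.5 369.4 411.1] case [ 14.4  24.8 411.1] xyaw-case -180.01 F [-0.7 -0.2  0.7] gap 40.1 q [ 0.91  0.21  0.47  0.   -1.83 -1.97] tips 72.6
-88 n 79 y 23.9 ztop 194.7 | -84 n 39 y 26.5 ztop 194.1 | -80 n 24 y 24.3 ztop 194.7 | -76 n 20 y 24.8 ztop 215.1 | -72 n 29 y 24.0 ztop 215.1 | -68 n 26 y 24.8 ztop 209.9 | -60 n 29 y 24.7 ztop 204.4 | -52 n 31 y 24.7 ztop 202.1 | -44 n 24 y 24.7 ztop 201.4 | -36 n 17 y 24.7 ztop 201.4 | -28 n 22 y 24.7 ztop 201.1 | -20 n 20 y 24.6 ztop 200.3 | -12 n 19 y 24.6 ztop 200.5 | 8 n 1 y 42.8 ztop 209.1 | 12 n 19 y 24.6 ztop 199.6 | 16 n 15 y 24.6 ztop 199.6 | 20 n 24 y 24.5 ztop 199.1 | 24 n 14 y 24.5 ztop 199.0 | 28 n 18 y 11.0 ztop 218.5 | 32 n 15 y 19.4 ztop 228.9 | 
uv [365. 283.] [380. 315.] n 159 len 114 head [ 595.1 -305.2] tip [ 580.  -401.6] yaw h->t -98.9 grasp27 [ 590.9 -331.9] maxr 114.4
```

View pics/w7.png

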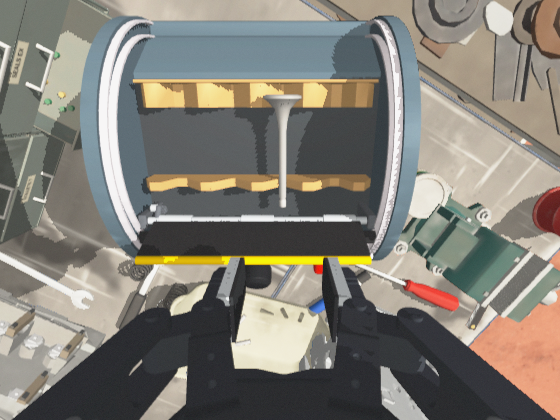

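Valve 1 sits in rest 2 (head (283,99), stem along the notch; head z≈198.6, tip z≈195.5). Now valve B.

Emit:
carry_out(
  series=[
    [[1,-2,0],0,4.6],
    [[1.8,-3.9,0],0,4.6],
    [[1.8,-3.9,0],0,4.6],
    [[1.8,-3.9,0],0,4.6],
    [[1.8,-3.9,0],0,4.6],
    [[1.8,-3.9,0],0,4.6],
    [[1.8,-3.9,0],0,4.6],
    [[1.8,-3.9,0],0,4.6],
    [[1.8,-3.9,0],0,4.6],
    [[1.8,-3.9,0],0,4.6],
    [[1.8,-3.9,0],0,4.6],
    [[1.8,-3.9,0],0,4.6],
    [[1.8,-3.9,0],0,4.6],
    [[1.8,-3.9,0],0,4.6],
    [[1.8,-3.9,0],0,4.6],
    [[1.8,-3.9,0],0,4.6],
    [[1.5,-3.5,0],0,4.6],
    [[0,0,0],0,4.6],
  ],
)

```text
time: 29.5
tcp_pos: [588.3, -335.4, 409.6]
orientation: [0.792, -3.039, -0.0]
contact_force: [-0.4, 0.2, -1.5]
finger_gap: 45.8
```

Emit:
carry_out(
  series=[
    [[0,0,3],-8.8,4.6],
    [[0,0,3],-8.8,4.6],
    [[0,0,3],-8.8,4.6],
    [[0,0,3],-8.8,4.6],
    [[0,0,3],-8.8,4.6],
    [[0,0,3],-8.6,4.6],
    [[0,0,2],0,4.6],
    [[0,0,0],0,4.6],
    [[0,0,0],0,4.6],
  ],
)

```text
time: 30.62
tcp_pos: [590.0, -332.9, 212.0]
orientation: [-2.059, 2.372, -0.004]
contact_force: [-0.8, -0.3, 1.0]
finger_gap: 46.3
```

```bash
python3 -c "
from h import *
s,R=st()
w=take('wrist','w8'); np.savez('pics/w8.npz',**w); V=valves(w,(0,0,560,330))
for h,t in V:
    g=h+(t-h)/np.linalg.norm(t-h)*27; d=np.r_[g,0]-np.r_[s['tcp_pos'][:2],0]; print('tool dxy',(R.T@d).round(1), 'toolx yaw',np.degrees(np.arctan2(R[1,0],R[0,0])).round(1))
"
```

```text
t 30.62 tcp [ 590.  -332.9  212. ] case [-280.2 -615.3  212. ] xyaw-case -127.48 F [-0.8 -0.3  1. ] gap 46.3 q [-0.22  0.25  0.15  0.   -1.47  0.08] tips 72.6
uv [284. 229.] [283. 118.] n 1375 len 109 head [ 593.5 -306.4] tip [ 580.5 -403.1] yaw h->t -97.7 grasp27 [ 589.9 -333.1] maxr 109.1
tool dxy [0.2 0.  0. ] toolx yaw -98.1
```

Lined up to within 0.2 mm. Descend, grip, lift.

Emit:
carry_out(
  series=[
    [[0,0,4],0,4.6],
    [[0,0,4],0,4.6],
    [[0,0,3.5],0,4.6],
    [[0,0,1.9],0,4.6],
    [[0,0,0],0,4.6],
    [[0,0,0],0,0.4],
    [[0,0,0],0,0.4],
    [[0,0,0],0,0.4],
    [[0,0,0],0,0.4],
    [[0,0,0],0,0.4],
    [[0,0,0],0,0.4],
    [[0,0,0],0,0.4],
    [[0,0,0],0,0.4],
  ],
  squeeze=50,
)

```text
time: 32.3
tcp_pos: [590.4, -333.0, 77.8]
orientation: [-2.061, 2.37, -0.004]
contact_force: [0.3, 1.0, 5.7]
finger_gap: 7.1
```

Emit:
carry_out(
  series=[
    [[0,0,-1.5],0,0.4],
    [[0,0,-3.5],0,0.4],
    [[0,0,-4],0,0.4],
    [[0,0,-4],0,0.4],
    [[0,0,-4],0,0.4],
    [[0,0,-4],0,0.4],
    [[0,0,-4],0,0.4],
    [[0,0,-4],0,0.4],
    [[0,0,-4],0,0.4],
    [[0,0,-1],0,0.4],
    [[0,0,0],0,0.4],
  ],
)

```text
time: 33.67
tcp_pos: [589.7, -332.6, 416.3]
orientation: [-2.061, 2.37, -0.001]
contact_force: [-0.1, -0.2, -1.4]
finger_gap: 7.2
```

Emit:
carry_out(
  series=[
    [[-2,0.57,0],0,0.4],
    [[-3.8,1.08,0],0,0.4],
    [[-3.8,1.08,0],0,0.4],
    [[-3.8,1.08,0],0,0.4],
    [[-3.8,1.08,0],0,0.4],
    [[-3.8,1.08,0],0,0.4],
    [[-3.8,1.08,0],0,0.4],
    [[-3.8,1.08,0],0,0.4],
    [[-3.8,1.08,0],0,0.4],
    [[-3.8,1.08,0],0,0.4],
    [[-3.8,1.08,0],0,0.4],
    [[-3.8,1.08,0],0,0.4],
    [[-3.8,1.08,0],0,0.4],
    [[-3.8,1.08,0],0,0.4],
    [[-3.8,1.08,0],0,0.4],
    [[-3.8,1.08,0],0,0.4],
    [[-2.35,0.7,0],0,0.4],
    [[0,0,0],0,0.4],
  ],
)

```text
time: 35.92
tcp_pos: [501.7, 300.4, 414.1]
orientation: [2.061, -2.367, -0.0]
contact_force: [-0.6, -0.4, -0.2]
finger_gap: 7.0
```

Emit:
carry_out(
  series=[
    [[0,0,0],-10.6,0.4],
    [[0,0,0],-10.6,0.4],
    [[0,0,0],-10.6,0.4],
    [[0,0,0],-10.6,0.4],
    [[0,0,0],-10.6,0.4],
    [[0,0,0],-10.6,0.4],
    [[0,0,0],-10.6,0.4],
    [[0,0,0],-10.6,0.4],
    [[0,0,0],-10.6,0.4],
    [[0,0,0],-10.6,0.4],
    [[0,0,0],-10.6,0.4],
    [[0,0,0],-10.6,0.4],
    [[0,0,0],-0.3,0.4],
    [[0,0,0],0,0.4],
    [[0,0,0],0,0.4],
  ],
)

```text
time: 37.8
tcp_pos: [502.1, 298.9, 415.9]
orientation: [3.039, 0.796, -0.0]
contact_force: [-0.4, 0.2, -0.3]
finger_gap: 7.2
```

```bash
python3 -c "
from h import *
st()
w=take('wrist','w9'); C=case(cloud(w)); s=take('side','sd1')
m=(C[...,2]>325)&(C[...,2]<362)&(abs(C[...,1]+21)<9)&(C[...,0]>-30)&(C[...,0]<40); P=C[m]
for x in range(-30,40,8):
    q=P[abs(P[:,0]-x)<3]
    if len(q)>3:print(x,len(q),np.median(q,axis=0).round(1))
"
```

```text
t 37.8 tcp [502.1 298.9 415.9] case [-46.7 -21.7 415.9] xyaw-case -0.03 F [-0.4  0.2 -0.3] gap 7.2 q [ 0.88  0.04  0.29 -0.   -1.82  1.2 ] tips 72.6
-30 82 [-28.5 -20.5 352. ]
-22 179 [-22.  -20.5 351.3]
-14 190 [-13.9 -21.  350.1]
-6 196 [ -5.9 -21.  349.2]
2 194 [  2.  -21.  348.1]
10 197 [ 10.  -21.  347.1]
18 198 [ 18. -21. 346.]
26 99 [ 24.3 -21.  345.3]
```

View pics/w9.png

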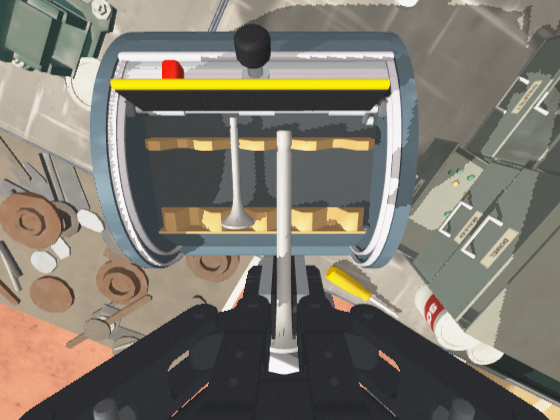

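Valve 2 hangs with its tip at (283,135), case x≈25, y≈-21, above empty rest 3, and valve 1 sits at (236,220). Lowering.

Emit:
carry_out(
  series=[
    [[0,0,3],0,0.4],
    [[0,0,3],0,0.4],
    [[0,0,3],0,0.4],
    [[0,0,2.5],0,0.4],
    [[0,0,1.5],0,0.4],
    [[0,0,0.8],0,0.4],
    [[0,0,0.5],0,0.4],
    [[0,0,0.5],0,0.4],
    [[0,0,0.3],0,0.4],
    [[0,0,0.3],0,0.4],
    [[0,0,0],0,0.4],
    [[0,0,0],0,0.4],
  ],
  squeeze=20,
)

```text
time: 39.4
tcp_pos: [502.3, 299.0, 262.5]
orientation: [3.038, 0.8, 0.001]
contact_force: [0.5, -1.7, 2.3]
finger_gap: 7.4
```

Emit:
carry_out(
  series=[
    [[0,0,0.1],0,1.2],
    [[0,0,0],0,1.6],
    [[0,0,0],0,2.4],
    [[0,0,0],0,2.4],
    [[0,0,-1],0,2.4],
    [[0,0,-2],0,2.4],
    [[0,0,-4],0,2.4],
    [[0,0,-4],0,2.4],
    [[0,0,-4],0,2.4],
    [[-3,0,0],0,0.1],
    [[-3,0,0],0,0.1],
    [[0,0,0],0,0.1],
    [[0,0,0],0,0.1],
  ],
)

```text
time: 41.02
tcp_pos: [449.9, 269.6, 412.1]
orientation: [-3.037, -0.8, -0.002]
contact_force: [0.3, 0.3, 0.3]
finger_gap: 1.5
```

```bash
python3 -c "
from h import *
st(); w=take('wrist','w10'); seated(w,25); seated(w,-21)
s=take('scene','s2'); valves(s,(270,250,420,380))
C=case(cloud(w));c=w['color'].astype(int)
m=(c[...,0]>150)&(c[...,1]>120)&(c[...,2]<60)&(abs(C[...,1])<100)&(abs(C[...,0])<80)
print('flap',m.sum(),np.percentile(C[m],[1,50,99],axis=0).round(1))
"
```

```text
t 41.02 tcp [449.9 269.6 412.1] case [-106.5  -21.6  412.1] xyaw-case 0.11 F [0.3 0.3 0.3] gap 1.5 q [ 0.92 -0.12  0.13  0.   -1.82  1.16] tips 72.6
-88 n 73 y 25.5 ztop 194.5 | -84 n 40 y 26.9 ztop 194.5 | -80 n 12 y 41.7 ztop 194.2 | -76 n 9 y 27.3 ztop 213.2 | -72 n 35 y 24.2 ztop 215.4 | -68 n 14 y 24.3 ztop 212.5 | -60 n 20 y 24.5 ztop 204.6 | -52 n 22 y 24.4 ztop 202.5 | -44 n 22 y 24.2 ztop 201.3 | -36 n 22 y 24.6 ztop 201.4 | -28 n 23 y 24.3 ztop 200.9 | -20 n 21 y 24.6 ztop 201.1 | -12 n 24 y 24.5 ztop 200.8 | 8 n 9 y 41.4 ztop 209.8 | 12 n 15 y 24.0 ztop 200.0 | 16 n 16 y 24.7 ztop 200.1 | 20 n 26 y 24.2 ztop 199.4 | 24 n 21 y 24.3 ztop 199.4 | 28 n 23 y 9.5 ztop 218.1 | 32 n 5 y 19.0 ztop 227.8 | 
-88 n 65 y -20.9 ztop 194.5 | -84 n 39 y -16.1 ztop 194.6 | -80 n 25 y -3.9 ztop 194.2 | -76 n 8 y -16.0 ztop 212.6 | -72 n 9 y -23.4 ztop 215.8 | -68 n 12 y -21.3 ztop 212.2 | -60 n 27 y -20.8 ztop 204.5 | -52 n 39 y -21.7 ztop 202.3 | -44 n 11 y -21.7 ztop 202.1 | -36 n 19 y -21.6 ztop 201.5 | -28 n 18 y -21.6 ztop 201.3 | -20 n 24 y -21.6 ztop 200.7 | -12 n 5 y -22.4 ztop 201.
[... 326 characters left out ...]
0,99],axis=0).round(1))
                         ~~~~~~~~~~~~~^^^^^^^^^^^^^^^^^^^^^^^
    return _quantile_unchecked(
        a, q, axis, out, overwrite_input, method, keepdims, weights)
    return _ureduce(a,
                    func=_quantile_ureduce_func,
    ...<5 lines>...
                    overwrite_input=overwrite_input,
                    method=method)
    r = func(a, **kwargs)
    result = _quantile(arr,
                       quantiles=q,
    ...<2 lines>...
                       out=out,
                       weights=wgt)
    slices_having_nans = np.isnan(arr[-1, ...])
                                  ~~~^^^^^^^^^
IndexError: index -1 is out of bounds for axis 0 with size 0
```

View pics/w10.png

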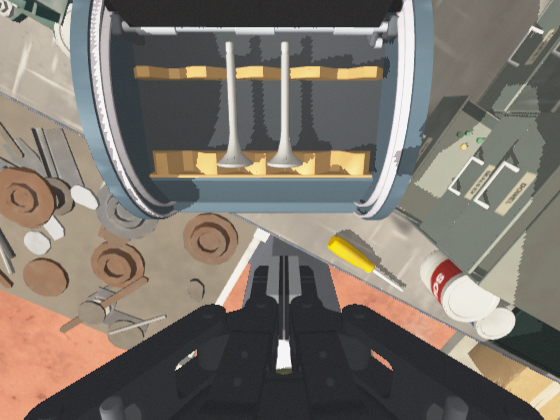

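Both valves lie properly in rests 2 and 3 (heads (234,160) and (284,160)). Now I'll go behind the flap with closed fingers at y = -50 and push it forward.

Emit:
carry_out(
  series=[
    [[3.4,0.57,0],0,0],
    [[3.5,0.57,0],0,0],
    [[3.5,0.57,0],0,0],
    [[3.5,0.57,0],0,0],
    [[3.35,0.56,0],0,0],
    [[0,0,0],0,0],
    [[0,0,3],0,0],
    [[0,0,3],0,0],
    [[0,0,2],0,0],
    [[0,0,1.3],0,0],
    [[0,0,0],0,0],
  ],
)

```text
time: 42.5
tcp_pos: [613.8, 329.7, 317.2]
orientation: [3.037, 0.8, -0.002]
contact_force: [-0.2, 0.5, -0.0]
finger_gap: -0.2
```

```bash
python3 -c "
from h import *
st()"
```

```text
t 42.5 tcp [613.8 329.7 317.2] case [ 65.7 -49.7 317.2] xyaw-case 0.1 F [-0.2  0.5 -0. ] gap -0.2 q [ 0.78  0.31  0.41 -0.   -1.67  1.31] tips 72.6
```

Emit:
carry_out(
  series=[
    [[-0.6,0,0],0,0],
    [[-0.6,0,0],0,0],
    [[-0.6,0,0],0,0],
    [[-0.6,0,0],0,0],
    [[-0.6,0,0],0,0],
    [[-0.6,0,0],0,0],
    [[-0.6,0,0],0,0],
    [[-0.6,0,0],0,0],
    [[-0.6,0,0],0,0],
    [[-0.5,0,0],0,0],
    [[0,0,0],0,0],
    [[0,0,0],0,0],
    [[0,0,-3],0,0],
    [[0,0,-4],0,0],
    [[0,0,-3],0,0],
    [[-4,0,0],0,0],
    [[-4,0,0],0,0],
    [[-3,0,0],0,0],
    [[0,0,0],0,0],
    [[0,0,0],0,0],
  ],
)

```text
time: 45.0
tcp_pos: [467.1, 246.8, 417.9]
orientation: [-3.038, -0.8, 0.0]
contact_force: [0.2, -0.3, -0.5]
finger_gap: -0.0
```

```bash
python3 -c "
from h import *
st(); w=take('wrist','w11'); seated(w,25); seated(w,-21)
C=case(cloud(w));c=w['color'].astype(int)
m=(c[...,0]>150)&(c[...,1]>120)&(c[...,2]<60)&(abs(C[...,1])<100)&(abs(C[...,0])<80)
print('flap',m.sum(),np.percentile(C[m],[1,50,99],axis=0).round(1))
"
```

```text
t 45.0 tcp [467.1 246.8 417.9] case [-102.7  -49.9  417.9] xyaw-case 0.11 F [ 0.2 -0.3 -0.5] gap -0.0 q [ 0.87 -0.11  0.15 -0.   -1.83  1.22] tips 72.6
-88 n 70 y 26.5 ztop 194.3 | -84 n 42 y 31.6 ztop 194.6 | -80 n 19 y 42.4 ztop 194.3 | -76 n 7 y 25.3 ztop 214.6 | -72 n 23 y 23.9 ztop 215.2 | -68 n 19 y 24.4 ztop 211.4 | -60 n 17 y 23.8 ztop 204.8 | -52 n 12 y 24.0 ztop 203.6 | -44 n 20 y 24.3 ztop 201.7 | -36 n 11 y 24.6 ztop 201.6 | -28 n 20 y 24.3 ztop 201.4 | -20 n 33 y 23.5 ztop 216.4 | -12 n 35 y 27.1 ztop 218.5 | 8 n 136 y 24.4 ztop 216.8 | 12 n 144 y 24.6 ztop 216.9 | 16 n 100 y 25.5 ztop 217.2 | 20 n 139 y 24.6 ztop 216.9 | 24 n 107 y 24.7 ztop 217.1 | 28 n 34 y 14.3 ztop 217.9 | 32 n 36 y 11.3 ztop 219.9 | 
-88 n 65 y -23.0 ztop 194.1 | -84 n 26 y -12.5 ztop 194.8 | -80 n 15 y -38.6 ztop 194.4 | -76 n 5 y -21.5 ztop 215.0 | -72 n 13 y -21.8 ztop 216.0 | -68 n 4 y -22.3 ztop 213.6 | -60 n 14 y -21.0 ztop 204.8 | -52 n 16 y -21.0 ztop 203.0 | -44 n 24 y -21.6 ztop 201.4 | -36 n 12 y -21.4 ztop 201.5 | -28 n 20 y -21.5 ztop 201.2 | -20 n 39 y -19.9 ztop 216.0 | -12 n 48 y -20.8 ztop 218.2 | 8 n 121 y -19.4 ztop 216.9 | 12 n 64 y -18.7 ztop 217.3 | 16 n 155 y -20.5 ztop 216.7 | 20 n 145 y -20.5 ztop 216.8 | 24 n 101 y -22.3 ztop 217.0 | 28 n 44 y -11.5 ztop 217.6 | 32 n 33 y -8.3 ztop 220.4 | 
flap 14416 [[-18.5 -89.3 214.5]
 [  6.7  -1.3 216.4]
 [ 29.   92.1 219. ]]
```

View pics/w11.png

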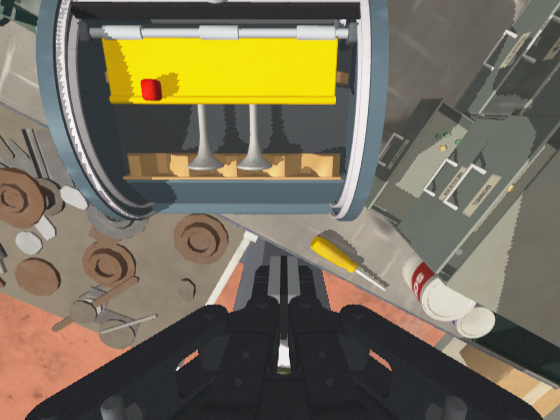

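The flap is level (z≈217) over both stems, tab at (151,90). Now I'll grip the knob at the open stop.

Emit:
carry_out(
  series=[
    [[3.4,-1,0],0,5.5],
    [[3.5,-1,0],0,5.5],
    [[3.5,-1,0],0,5.5],
    [[3.5,-1,0],0,5.5],
    [[3.9,-1.1,0],0,5.5],
    [[0,0,0],0,5.5],
    [[0,0,4],0,5.5],
    [[0,0,4],0,5.5],
    [[0,0,2.5],0,5.5],
    [[0,0,1.2],0,5.5],
    [[0,0,0],0,5.5],
    [[0,0,0],0,2],
    [[0,0,0],0,2],
    [[0,0,0],0,2],
    [[0,0,0],0,2],
    [[0,0,0],0,2],
    [[0,0,0],0,2],
    [[0,0,0],0,2],
  ],
  squeeze=25,
)

```text
time: 47.3
tcp_pos: [597.2, 378.2, 302.9]
orientation: [-3.038, -0.799, -0.004]
contact_force: [1.6, -2.8, 6.6]
finger_gap: 24.3
```

```bash
python3 -c "
from h import *
st()"
```

```text
t 47.3 tcp [597.2 378.2 302.9] case [ 75.1   0.7 302.9] xyaw-case 0.07 F [ 1.6 -2.8  6.6] gap 24.3 q [ 0.85  0.33  0.41  0.   -1.65  1.24] tips 72.6
```

Gripped. Lowering along the arc.

Emit:
carry_out(
  series=[
    [[-0.89,0,-0.69],0,2],
    [[-0.94,0,-0.62],0,2],
    [[-0.98,0,-0.55],0,2],
    [[-1.02,0,-0.47],0,2],
    [[-1.05,0,-0.39],0,2],
    [[-1.08,0,-0.31],0,2],
    [[-1.1,0,-0.23],0,2],
    [[-1.12,0,-0.14],0,2],
    [[-1.12,0,-0.06],0,2],
    [[-1.13,0,0.03],0,2],
    [[-1.12,0,0.11],0,2],
    [[-1.11,0,0.2],0,2],
    [[-1.09,0,0.28],0,2],
    [[-1.07,0,0.36],0,2],
    [[-1.03,0,0.44],0,2],
  ],
  squeeze=30,
)

```text
time: 49.18
tcp_pos: [458.7, 300.0, 325.1]
orientation: [-3.037, -0.799, -0.007]
contact_force: [-3.9, -3.4, 12.1]
finger_gap: 24.4
```

Emit:
carry_out(
  series=[
    [[-1.0,0,0.52],0,2],
    [[-0.96,0,0.59],0,2],
    [[-0.91,0,0.67],0,2],
    [[-0.85,0,0.73],0,2],
    [[-0.8,0,0.8],0,2],
    [[-0.73,0,0.85],0,2],
    [[-0.67,0,0.91],0,2],
    [[-0.6,0,0.95],0,2],
    [[-0.52,0,1.0],0,2],
    [[-0.44,0,1.03],0,2],
    [[-0.36,0,1.06],0,2],
    [[-0.28,0,1.09],0,2],
    [[-0.2,0,1.11],0,2],
    [[-0.05,0,0.4],0,2],
    [[0,0,0],0,2],
  ],
)

```text
time: 51.05
tcp_pos: [385.5, 258.8, 207.9]
orientation: [3.038, 0.801, 0.001]
contact_force: [-13.0, -7.5, 20.0]
finger_gap: 24.1
```

```bash
python3 -c "
from h import *
st()"
```

```text
t 51.05 tcp [385.5 258.8 207.9] case [-168.     0.6  207.9] xyaw-case 0.14 F [-13.   -7.5  20. ] gap 24.1 q [ 1.03 -0.33 -0.42  0.   -1.48  1.06] tips 72.6
```

Emit:
carry_out(
  series=[
    [[0,0,-0.2],0,2],
    [[0,0,0],0,6],
    [[0,0,0],0,6],
    [[0,0,0],0,6],
    [[0,0,0],0,6],
    [[0,0,0],0,6],
    [[0,0,-3],0,6],
    [[0,0,-4],0,6],
    [[0,0,-5],0,6],
    [[0,0,-6],0,6],
    [[0,0,-4],0,6],
    [[-4,0,0],0,6],
    [[0,0,0],0,6],
    [[0,0,0],0,6],
  ],
)

```text
time: 52.8
tcp_pos: [351.1, 239.7, 426.1]
orientation: [-3.038, -0.8, 0.0]
contact_force: [-0.3, 1.0, -0.6]
finger_gap: 60.2
```

```bash
python3 -c "
from h import *
st(); w=take('side','sd9'); C=case(cloud(w))
m=(abs(C[...,1])<22)&(C[...,0]<-158)&(C[...,0]>-190)&(abs(C[...,2]-147)<25)
print('knob now',m.sum(),np.percentile(C[m],[5,50,95],axis=0).round(1).tolist())
b=np.load('pics/side0.npz');d=np.abs(w['color'].astype(int)-b['color']).max(-1)
print('knob patch diff',d[240:268,200:230].mean().round(1), 'rail', d[255:300,190:215].mean().round(1))
s=take('scene'); a=np.load('pics/scene0.npz'); d=np.abs(s['color'].astype(int)-a['color']).max(-1); print('tins/driver diff',d[205:245,232:255].mean(),d[222:285,260:292].mean())
"
```

```text
t 52.8 tcp [351.1 239.7 426.1] case [-207.3    0.9  426.1] xyaw-case 0.12 F [-0.3  1.  -0.6] gap 60.2 q [ 1.08 -0.37 -0.05 -0.   -1.89  1.01] tips 72.6
knob now 98 [[-183.2, -7.9, 142.0], [-176.2, 4.5, 154.1], [-162.6, 12.3, 161.5]]
knob patch diff 4.1 rail 3.6
tins/driver diff 11.377173913043478 26.97519841269841
```

View pics/sd9.png

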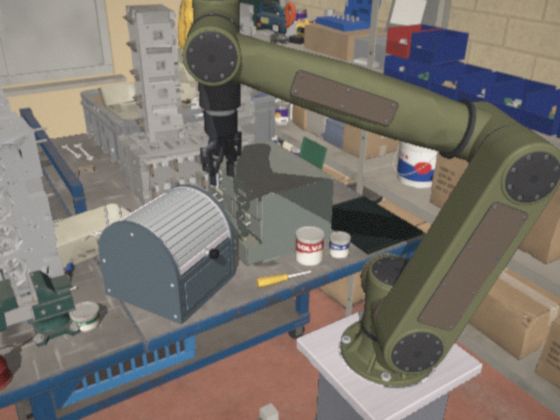

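The side view shows the shutter shut, with the knob at (214,253) exactly as at the start. The tins (310,245), (340,245) and the screwdriver (285,278) are in place. The tin patch in the scene view differs from the start, presumably because of the arm or its shadow. The mat shows no valve and the arm is clear, so I'm handing in.

```bash
python3 -c "
from workcell import *
print(sign_off())"
```

```text
the job is handed in; nothing more can be done
None
```

The job is done and handed in at about 53 s of robot time. I raised the shutter to its open stop and tipped the keeper back. The only two valves on the mat went into rests 2 and 3, heads to the front. I then snapped the keeper down and lowered the shutter shut by the knob.

**Last checks**
- **Valves:** before the shutter closed, both had head z about 199 mm and tip z about 196 mm. The keeper lay level over the stems at z about 217 mm.
- **Shutter:** the knob is back within about 1 mm of where it was at the start, and the rail looks the same as in the first picture.
- **Robot:** it stands clear and touches nothing.
- **Tins and screwdriver:** in the side view the large tin and the screwdriver are where they started; the small tin was hidden behind the arm there at the start. The picture comparison in the scene view did show a difference around the tins. I put that down to the arm or its shadow and did not measure their positions again.

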